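Raise the parts-counter hatch to its height mark and pass the order through

ROBOT

A 6-joint arm with a two-finger parallel gripper is mounted at the origin on the work surface. World frame = base frame: x ahead of the robot, y to its left, z up, the work surface at z = 0. Lengths are in m, angles in rad, forces in N, time in s.
With the tool pointing down it reaches from about 0.35 to 0.975 m from the base axis. Payload 7.1 kg.
Tool frame: the origin (TCP) lies midway between the tips of the shut fingers; the grasp point (between the pads) lies 19 mm behind it; z points along the fingers, x is the direction in which the jaws open and shut, and the axes are right-handed (so a half turn about z gives the same grasp; the last joint's range is limited). The gripper opens to 88 mm and grips with 3 to 60 N. Pads are 20 mm wide; open, the fingers measure 115 mm over their backs; the gripper's body (75 mm by 178 mm) begins 61 mm behind the grasp point.
Start: joints at [-1.177, 0.423, 1.63, -0, 1.089, -0.019], TCP at [0.251, -0.572, 0.223] pointing down, gripper open.
Joint ranges: [-3, 3], [-0.9, 2.11], [0.09, 2.58], [-1.31, 4.45], [0.11, 2.69], [-2.54, 2.54]. Speed limits (rad/s): [2.39, 2.39, 3.01, 3.14, 3.14, 3.14].

INTERFACE

Orientations are given as a unit quaternion [w, x, y, z].
In Python, from station import move_pose, movel, movej, command_gripper, wait, inverse_kinematics, read_camera, camera_info, MotionError, job_done, get_time, get_joint_pos, get_qvel, get_effort, get_tcp_pos, get_ee_rot, get_ft_force, get_ft_torque, get_grip_width gives the robot as it stands. Calls block until the motion is done:
- move_pose(position, orientation): joint-space move of the TCP to a pose.
- movel(position, frame=None, v=0.15, until_force=None): straight line of the TCP; frame=None keeps the orientation; v is the mean speed in m/s. With until_force (N) it stops when the force on the tool has changed by that much, and returns True; else False.
- movej(angles): joint-space move.
- command_gripper(opening): opening from 0.0 (shut) to 1.0 (fully open); the grip force is fixed at half the most; returns when the fingers have stopped.
- wait(seconds).
- inverse_kinematics(position, orientation): joint angles nearest the present ones, or None.
- read_camera(name): name is "scene" or "top"; returns the picture (400x640x3 uint8, red, green, blue); there is no depth.
- camera_info(name): a dict with "intrinsics" (3x3 intrinsics, pixels), "T" (4x4, takes a point from camera to world coordinates). Camera axes: x right, y up, looking along -z (the intrinsics and any distortion apply to the point x, -y, -z); pixel columns grow to the right and rows downward; lengths in m; the calibration is good to about 2 mm. A picture is of the moment at which its call begins. camera_info takes no time and is no camera call.
A pose or a line that the arm cannot do raises MotionError and nothing moves.
- job_done(): hands the job in, once; it reports no verdict.
Readings, each from a call of its own:
- get_time(): time.
- get_joint_pos(): joint angles.
- get_qvel(): joint speeds.
- get_effort(): joint torques, N m.
- get_tcp_pos(): TCP position.
- get_ee_rot(): TCP orientation.
- get_ft_force(): force on the tool from outside, world axes, zero at the start.
- get_ft_torque(): the same for the moment, N m.
- get_grip_width(): opening from 0.0 (shut) to 1.0 (fully open).
Only numpy, scipy, OpenCV 4.12 (cv2) and the standard library are available. Lean on these libraries where they do the work, as an engineer would, in place of code of your own. Each camera call takes 0.05 s, during which the arm holds its last target.

TASK

Open the issue hatch of the parts counter: push up gently under the ledge of the sliding sash until the hold-open catch at the height mark (the black pointer) takes it, and let the sash down to rest on the catch. Then slide the shallow tray of pipe elbows under it, keeping it on the counter, until its front end stands out at least a hand's width on the customer's side; leave the other things where they are.

Things in the scene. Friction and masses are not known exactly. Their poses are not given: they have to be found in the camera images.
- hatch: Fixed grey counter screen, 0.49 m tall: two posts, a 460 mm opening, a head box above. Origin on the counter, mid-opening, in the sash's plane; x points through to the customer's side, y left, z up. On the left post's front is the catch, a dark steel block with a bevelled spring bolt: the rising ledge end pushes the bolt aside; it springs out under the ledge, which then rests on it.
- sash (a joint): Height of the sash (clear panel, aluminium frame 456 mm wide, 270 tall) above shut, m: 0 shut, 0.182 end of travel. Balance springs carry most of its weight: it rises with 1 to 4 N, up to 2 N more where it pushes the bolt aside; let go, it sinks shut unless the catch holds it. 3 mm above its rest on the bolt it meets a stiff rubber buffer (10 N per mm). Over 15 N in all on it damages it.
- ledge (a point): Middle of the lower front edge of the sash's lift ledge, a strip 490 mm long (along hatch y), 12 mm thick. From this edge its flat underside runs level 34 mm towards the sash (hatch +x). The edge is 47 mm in front of the sash's plane, 78 mm above the sash's foot and 82 mm above the counter when shut; it rises with the sash.
- mark_line (a point): The height mark: where a level black pointer blade (3 mm thick, 52 mm wide, standing out 27 mm to the robot) leaves its white plate on the front of the right post; its height differs from day to day. The ledge's underside shall rest level with it, within 16 mm. The catch is not set exactly to it: the bolt holds the ledge anywhere from 12 mm below to 12 mm above it, so it must be found by feel.
- tray_center (a point): Centre, half-way up, of a shallow open grey tray holding black pipe elbows: 200 mm long (its x, roughly along hatch x, pointing to the hatch), 140 wide, 35 tall, walls 3 mm, 0.4 to 0.7 kg, standing on the counter on the robot's side before the left or right half of the opening; a green bin 50 mm tall stands before the other half.

How it is judged:
On the way:
1. the sash rests on the catch by itself, its ledge level with the height mark, untouched (z of ledge in the frame of mark_line between -0.016 and 0.016 m and contact force between each of the arm, the fingers and hatch below 0.1 N and velocity of joint sash between -0.004 and 0.004 m/s), for 0.5 s.
At the end, for the whole second after the job is handed in: The sash rests by itself with the underside of its ledge within 16 mm of the height of the mark; the tray stands flat on the counter under it, its centre from 20 mm short of to 200 mm past the sash's plane (80 mm or more of it out on the customer's side), within the opening (z of ledge in the frame of mark_line between -0.016 and 0.016 m and velocity of joint sash between -0.004 and 0.004 m/s and x of tray_center in the frame of hatch between -0.02 and 0.2 m and y of tray_center in the frame of hatch between -0.16 and 0.16 m and height (world z) of tray_center below 0.022 m and angle between tray_center's own z axis and vertical below 0.05 rad); the robot touches nothing.
It fails at once if the hatch or its sash is pushed with more than 15 N (contact force between any of the arm, the fingers and hatch above 15 N).
It fails at once if the tray is tipped or lifted off the counter (angle between tray_center's own z axis and vertical above 0.2 rad or height (world z) of tray_center above 0.04 m).
It fails at once if another thing on the counter is moved by more than 20 mm (distance of any of bin, collar, elbow, carton, pen_pot, clipboard, tape from where it was at the start of the episode above 0.02 m).
It also fails if it takes over 72 s, if anything falls off the work surface, if the arm or the gripper's body presses on something with over 40 N, if the wrist force passes 120 N, or if a joint passes its speed limit or range.

## Working session

There is one attempt and no reset: what is moved stays moved. The work goes in short steps, each a Python script; the robot and the scene stay as the last script left them, time stands still between calls to the robot, and variables do not carry over. Pictures are saved under pics/ and viewed, and the job is handed in when it is done.

```bash
ls; mkdir -p pics
python3 - <<'E'
from station import *
import cv2,numpy as np
for n in("scene","top"):
    im=read_camera(n); cv2.imwrite(f"pics/{n}0.png",cv2.cvtColor(im,cv2.COLOR_RGB2BGR))
    c=camera_info(n); print(n,np.round(c["intrinsics"],1).tolist(),np.round(c["T"],3).tolist(),[k for k in c])
print(get_time(),get_ee_rot(),get_tcp_pos())
E
```

```text
pics
scene [[479.8, 0.0, 324.6], [0.0, 479.8, 205.7], [0.0, 0.0, 1.0]] [[0.695, 0.559, -0.452, 0.24], [-0.719, 0.544, -0.433, -0.429], [0.004, 0.626, 0.78, 0.797], [0.0, 0.0, 0.0, 1.0]] ['intrinsics', 'T']
top [[424.5, 0.0, 320.2], [0.0, 424.5, 198.3], [0.0, 0.0, 1.0]] [[-0.023, 0.997, -0.077, 0.587], [-0.999, -0.025, -0.02, -0.074], [-0.022, 0.077, 0.997, 0.966], [0.0, 0.0, 0.0, 1.0]] ['intrinsics', 'T']
0.1 [-3.68581290e-04  8.37011439e-01 -5.47184986e-01 -5.54347318e-04] [ 0.25056112 -0.57204415  0.22199062]
```

View pics/scene0.png

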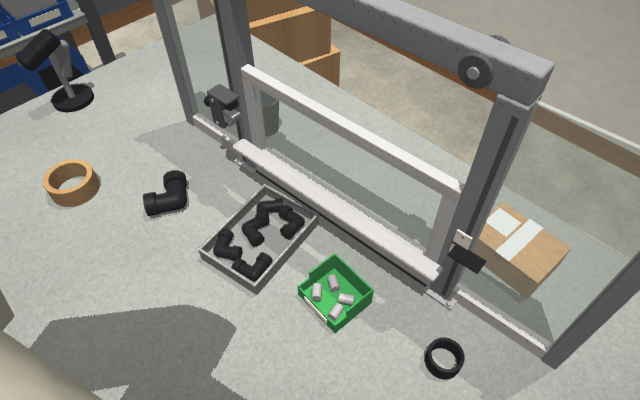

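View pics/top0.png

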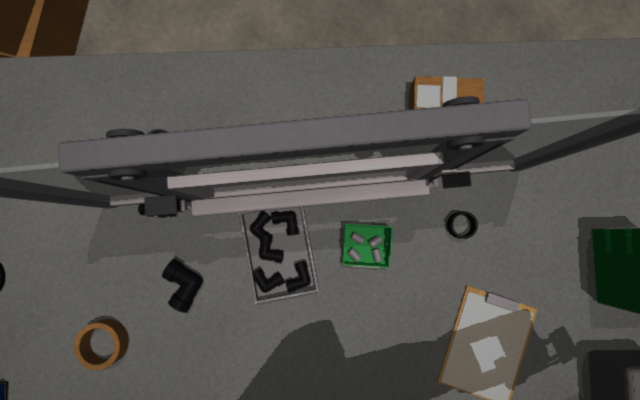

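The tray (scene about (258,240), top about (280,255)) stands before the left half, the bin before the right. The black pointer is at scene (467,258), top (456,180). Next I zoom in to measure.

Run:
```python
import cv2
s=cv2.imread("pics/scene0.png");t=cv2.imread("pics/top0.png")
def crop(im,x0,y0,x1,y1,k,n): cv2.imwrite(f"pics/{n}.png",cv2.resize(im[y0:y1,x0:x1],None,fx=k,fy=k,interpolation=cv2.INTER_CUBIC))
crop(s,420,220,500,300,7,"zs_mark");crop(t,400,150,500,210,8,"zt_mark")
crop(t,130,170,260,240,6,"zt_left");crop(s,190,70,320,180,6,"zs_left")
```

```text
(no output)
```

View pics/zs_mark.png

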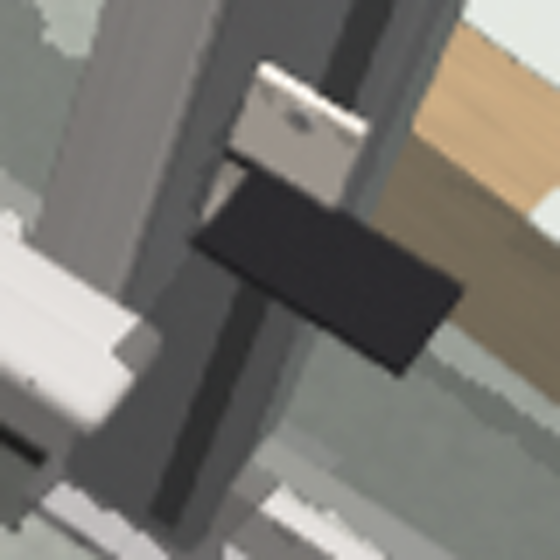

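View pics/zt_mark.png

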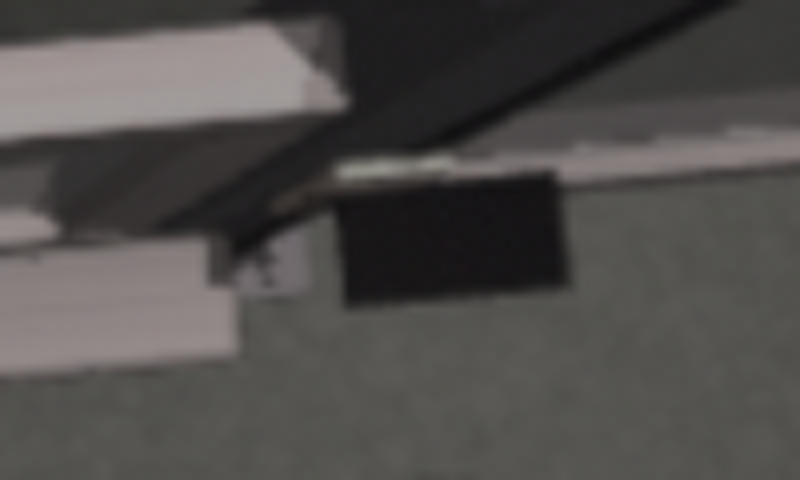

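View pics/zt_left.png

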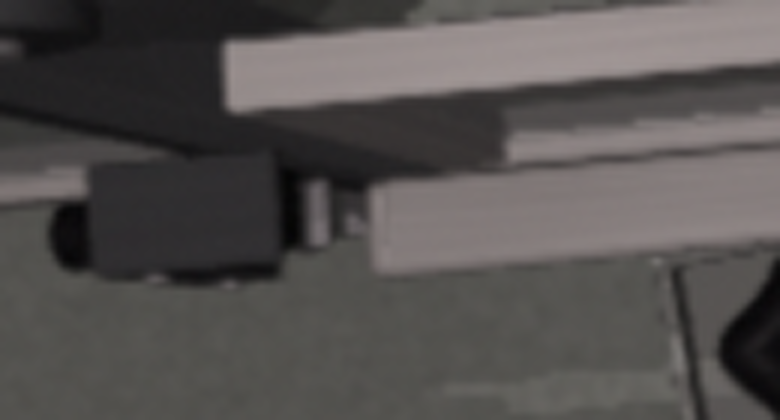

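View pics/zs_left.png

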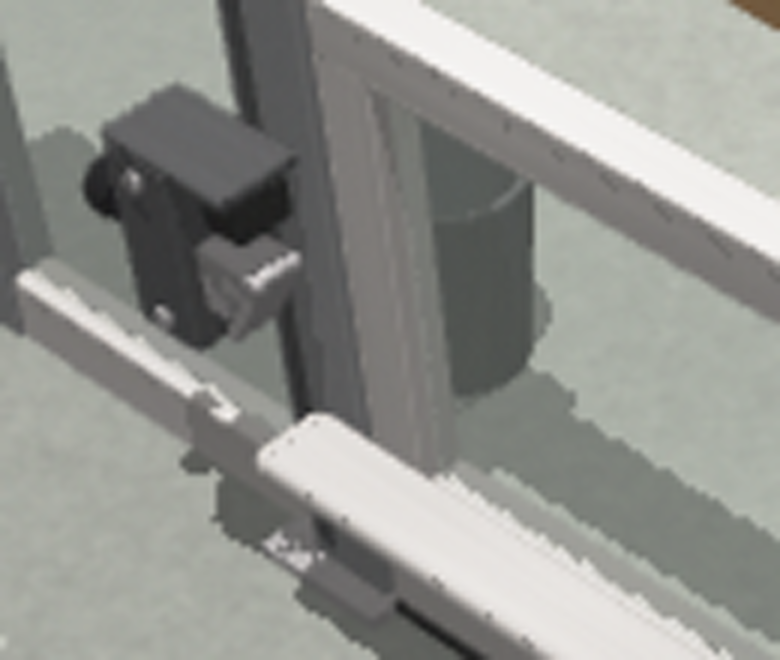

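Blade and ledge corners are clear in both views: blade front-left is at scene (447,254) and top (443,188). Next, triangulation.

```bash
cat > h.py <<'E'
import numpy as np,cv2
from station import *
def ray(n,uv):
    c=camera_info(n);K=np.array(c["intrinsics"]);T=np.array(c["T"])
    d=np.linalg.inv(K)@np.array([uv[0],uv[1],1.]);d=T[:3,:3]@np.array([d[0],-d[1],-d[2]])
    return T[:3,3],d/np.linalg.norm(d)
def plane(n,uv,z):
    o,d=ray(n,uv);return o+d*(z-o[2])/d[2]
def tri(us,ut):
    o1,d1=ray("scene",us);o2,d2=ray("top",ut)
    t=np.linalg.lstsq(np.stack([d1,-d2],1),o2-o1,rcond=None)[0]
    a=o1+d1*t[0];b=o2+d2*t[1];return (a+b)/2,np.linalg.norm(a-b)
def save(n,name):
    im=cv2.cvtColor(read_camera(n),cv2.COLOR_RGB2BGR);cv2.imwrite(f"pics/{name}.png",im);return im
E
python3 - <<'E'
from h import *
np.set_printoptions(precision=4,suppress=True)
S=[(455,244.6),(447.1,254.1),(477.4,273.7),(486.3,261.4)];Tp=[(441.9,174.4),(443.2,188.2),(471,185.6),(469.5,171.2)]
for a,b in zip(S,Tp): print("blade",*tri(a,b))
print("ledge LF",plane("top",(192,215.3),.094),tri((233.7,146.7),(192,215.3)))
print("ledge RF",plane("top",(429.6,194.4),.094))
L=plane("top",(192,215.3),.094);R=plane("top",(429.6,194.4),.094);print(np.linalg.norm(L-R),np.degrees(np.arctan2(-(L-R)[0],(L-R)[1])))
im=cv2.imread("pics/top0.png");
cv2.imwrite("pics/zt_tray.png",cv2.resize(im[190:310,230:400],None,fx=4.5,fy=4.5,interpolation=cv2.INTER_CUBIC))
E
```

```text
blade [ 0.687  -0.2846  0.1752] 0.0017237780574508106
blade [ 0.6614 -0.2859  0.1775] 1.2419023913642966e-05
blade [ 0.6652 -0.338   0.1757] 0.0003432208414708459
blade [ 0.692  -0.336   0.1773] 0.00035815508108332357
ledge LF [0.6261 0.2102 0.094 ] (array([0.6277, 0.209 , 0.093 ]), np.float64(0.004185237780994755))
ledge RF [ 0.6572 -0.2801  0.094 ]
0.49122886978695035 3.6334140179121754
```

View pics/zt_tray.png

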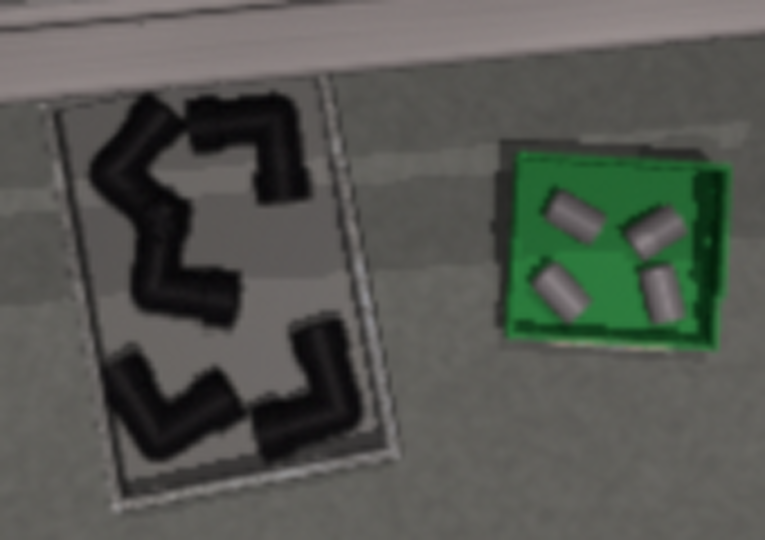

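```bash
cat >> h.py <<'E'
from scipy.spatial.transform import Rotation as Ro
YAW=np.radians(3.63);U=np.array([np.cos(YAW),np.sin(YAW),0]);V=np.array([-np.sin(YAW),np.cos(YAW),0]);Z=np.array([0,0,1.])
H=np.array([0.6886,-0.032,0])
def W(x,y,z): return H+U*x+V*y+Z*z
def toH(p): d=np.asarray(p)-H; return np.array([d@U,d@V,d[2]])
def quat(pitch,s=1,yaw=0.0):  # pitch deg below horizontal
    r=Ro.from_rotvec([0,0,yaw]);u=r.apply(U);v=r.apply(V)
    p=np.radians(pitch);z=np.cos(p)*u-np.sin(p)*Z;x=s*v;y=np.cross(z,x)
    q=Ro.from_matrix(np.stack([x,y,z],1)).as_quat();return np.array([q[3],*q[:3]])
E
python3 - <<'E'
from h import *
np.set_printoptions(precision=4,suppress=True)
c=[plane("top",p,.035) for p in [(256.2,302.2),(317.8,291.1),(301.6,206.7),(242.2,213.3)]]
for p in c: print(p,toH(p))
print("w",np.linalg.norm(c[0]-c[1]),"L",np.linalg.norm(c[1]-c[2]),np.linalg.norm(c[0]-c[3]))
d=c[0]-c[1];print("yaw rear",np.degrees(np.arctan2(-d[0],d[1])));d=c[3]-c[0];print("yaw side",np.degrees(np.arctan2(d[1],d[0])))
for p in [(345,224),(342,266.5),(389,267.5),(392,226)]: print("bin",toH(plane("top",p,.05)))
print("blade base mid hatch",toH((.6895,-.310,.175)))
for s in(1,-1):
  for pit in(20,30,40):
    for pt in [(-.2,0.0,.06),(-.02,0.0,.06),(-.02,0,.2)]:
      print(s,pit,pt,inverse_kinematics(W(*pt),quat(pit,s)))
  for pt in [(-.33,.08,.02),(-.1,.08,.02)]:
      print(s,55,pt,inverse_kinematics(W(*pt),quat(55,s)))
E
```

```text
[0.4371 0.0893 0.035 ] [-0.2433  0.137   0.035 ]
[ 0.4582 -0.0446  0.035 ] [-0.2308  0.002   0.035 ]
[ 0.6418 -0.0132  0.035 ] [-0.0455  0.0217  0.035 ]
[0.6305 0.1181 0.035 ] [-0.0485  0.1534  0.035 ]
w 0.13561814579671153 L 0.18633653230184613 0.1954571728051809
yaw rear 8.925747646262735
yaw side 8.451929989803446
bin [-0.0917 -0.0692  0.05  ]
bin [-0.1814 -0.0546  0.05  ]
bin [-0.1919 -0.154   0.05  ]
bin [-0.1047 -0.1691  0.05  ]
blade base mid hatch [-0.0167 -0.2775  0.175 ]
1 20 (-0.2, 0.0, 0.06) [-0.3647  1.1267  2.5147  2.7383  1.6806  1.3693]
1 20 (-0.02, 0.0, 0.06) [-0.167   0.9227  2.198   2.9095  1.2014  1.5759]
1 20 (-0.02, 0, 0.2) [-0.167   0.5587  2.2544  2.8649  0.9034  1.6647]
1 30 (-0.2, 0.0, 0.06) [-0.3234  0.9162  2.5251  2.7984  1.3275  1.4558]
1 30 (-0.02, 0.0, 0.06) [-0.1541  0.7971  2.1836  2.8989  0.8905  1.6153]
1 30 (-0.02, 0, 0.2) [-0.1541  0.4501  2.2033  2.7919  0.5768  1.7575]
1 40 (-0.2, 0.0, 0.06) [-0.2782  0.7151  2.4945  2.8175  0.9369  1.5426]
1 40 (-0.02, 0.0, 0.06) [-0.1387  0.6959  2.1371  2.854   0.5728  1.6835]
1 40 (-0.02, 0, 0.2) [-0.1387  
[... 206 characters left out ...]
7723]
-1 20 (-0.02, 0.0, 0.06) [-0.167   0.9227  2.198   2.9095  1.2014 -1.5657]
-1 20 (-0.02, 0, 0.2) [-0.167   0.5587  2.2544  2.8649  0.9034 -1.4769]
-1 30 (-0.2, 0.0, 0.06) [-0.3234  0.9162  2.5251  2.7984  1.3275 -1.6858]
-1 30 (-0.02, 0.0, 0.06) [-0.1541  0.7971  2.1836  2.8989  0.8905 -1.5263]
-1 30 (-0.02, 0, 0.2) [-0.1541  0.4501  2.2033  2.7919  0.5768 -1.3841]
-1 40 (-0.2, 0.0, 0.06) [-0.2782  0.7151  2.4945  2.8175  0.9369 -1.599 ]
-1 40 (-0.02, 0.0, 0.06) [-0.1387  0.6959  2.1371  2.854   0.5728 -1.4581]
-1 40 (-0.02, 0, 0.2) [-0.1387  0.3803  2.1259  2.5368  0.2738 -1.1146]
-1 55 (-0.33, 0.08, 0.02) None
-1 55 (-0.1, 0.08, 0.02) [ 0.0451  0.6513  2.1968  3.1081  0.3175 -1.5539]
```

Run:
```python
from h import *
np.set_printoptions(precision=3,suppress=True)
q=quat(35,-1)
print(inverse_kinematics(W(-.12,-.03,.20),q))
j=np.array(get_joint_pos());j[3]=2.85;j[1]=.25; 
command_gripper(0.0)
movej(j);print(get_tcp_pos(),get_time())
k=inverse_kinematics(W(-.12,-.03,.20),q);print(k)
movej(k);print(get_tcp_pos(),get_joint_pos(),get_time(),get_ft_force())
save("scene","s1");save("top","t1")
```

```text
[-0.299  0.326  2.35   2.544  0.543 -1.258]
[ 0.389 -0.699  0.842] 3.8583
[-0.299  0.326  2.35   2.544  0.543 -1.258]
[ 0.571 -0.07   0.2  ] [-0.3    0.326  2.35   2.544  0.543 -1.258] 6.9833 [ 0.316 -0.806 -0.604]
```

View pics/s1.png

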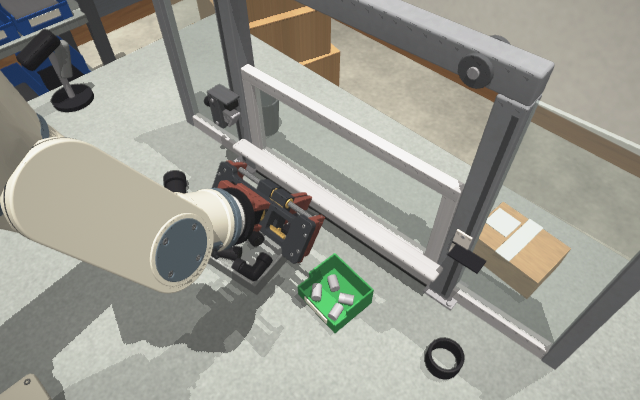

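View pics/t1.png

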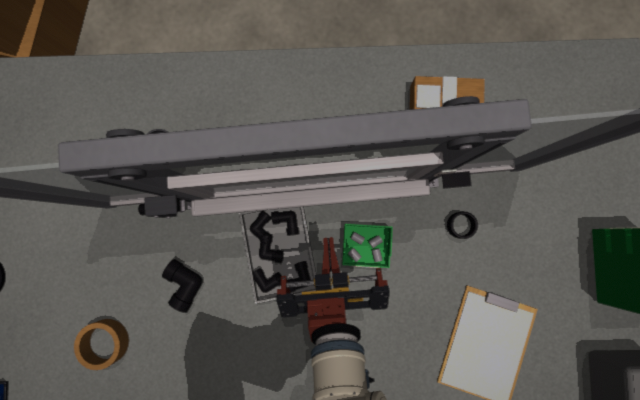

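The shut fingers, at top (330,250), sit in the gap between tray and bin with the gripper body level. Next I descend and go under the ledge.

Run:
```python
from h import *
np.set_printoptions(precision=4,suppress=True)
print(movel(W(-.11,-.03,.047),v=0.12,until_force=6),get_ft_force())
print(movel(W(-.030,-.03,.047),v=0.08,until_force=4),toH(get_tcp_pos()),get_ft_force())
f0=np.array(get_ft_force())
r=movel(W(-.030,-.03,.075),v=0.02,until_force=1.2)
print(r,toH(get_tcp_pos()),np.array(get_ft_force())-f0,f0,get_time())
save("scene","s2")
```

```text
False [0.5991 0.6156 0.3519]
False [-0.0306 -0.03    0.0467] [-0.2341  0.2274 -0.1539]
True [-0.0302 -0.03    0.057 ] [ 0.8307 -0.569  -0.519 ] [-0.2341  0.2274 -0.1539] 10.35
```

View pics/s2.png

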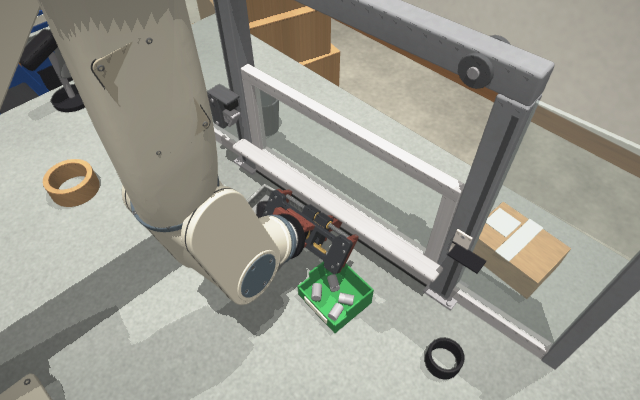

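```bash
cat >> h.py <<'E'
def F(n=8):
    a=[]
    for _ in range(n): a.append(get_ft_force());wait(0.01)
    return np.mean(a,0)
E
python3 - <<'E'
from h import *
np.set_printoptions(precision=3,suppress=True)
print("now",F(),F())
for z in(.075,.10,.132):
    r=movel(W(-.030,-.03,z),v=0.03,until_force=5.5);print(r,toH(get_tcp_pos()),F(),get_time())
    if r:break
save("scene","s3")
E
```

```text
now [-0.455 -0.041  0.139] [-0.021  0.187 -0.299]
False [-0.03  -0.03   0.075] [-2.998  0.093 -1.322] 11.375
False [-0.03 -0.03  0.1 ] [-2.433 -0.021 -0.628] 12.425
False [-0.03  -0.03   0.132] [-1.22  -0.454 -0.916] 13.7083
```

View pics/s3.png

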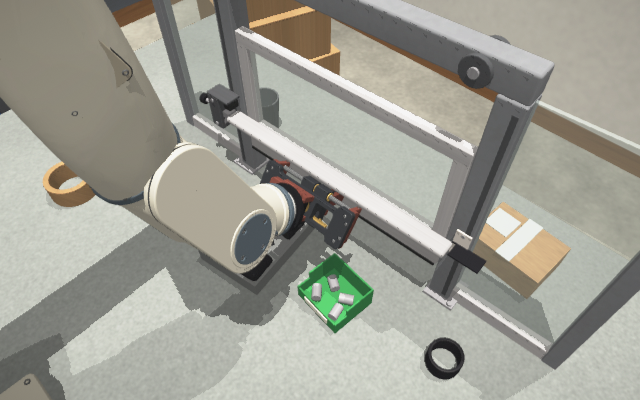

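Run:
```python
from h import *
np.set_printoptions(precision=2,suppress=True)
z=.132
while z<.172:
    z+=.002
    r=movel(W(-.030,-.03,z),v=0.01,until_force=4);f=F(4);print(r,toH(get_tcp_pos())[2].round(4),f,get_time())
    if r or np.linalg.norm(f)>7:break
print(F(10))
save("scene","s4")
```

```text
False 0.1339 [-0.7  -0.31 -3.03] 14.1417
False 0.1362 [-1.86 -0.1  -1.85] 14.525
False 0.1382 [-1.88 -0.49 -1.34] 14.9083
False 0.1401 [-2.3  -0.22 -1.59] 15.2917
False 0.1421 [-2.33 -0.27 -1.27] 15.675
False 0.1442 [-2.39 -0.67 -0.78] 16.0583
False 0.1464 [-1.69 -0.48 -0.58] 16.4417
False 0.1482 [-1.01  0.25 -1.08] 16.825
False 0.1499 [-0.23 -0.02 -2.69] 17.2083
True 0.1499 [ 0.33 -0.63 -1.39] 17.5
[-0.01 -0.11 -0.91]
```

View pics/s4.png

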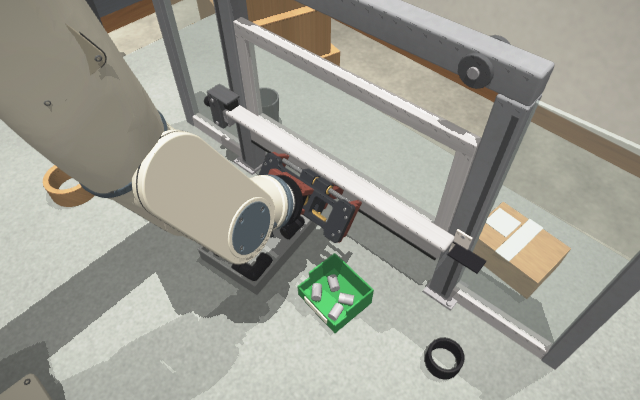

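Run:
```python
from h import *
np.set_printoptions(precision=2,suppress=True)
z=toH(get_tcp_pos())[2];print(z)
for i in range(12):
    z+=.0006
    r=movel(W(-.030,-.03,z),v=0.005,until_force=5);f=F(4);print(r,toH(get_tcp_pos())[2].round(5),f,get_time())
    if r or np.linalg.norm(f)>6:break
print(F(10))
im=save("scene","s5")
cv2.imwrite("pics/s5z.png",cv2.resize(im[70:170,190:330],None,fx=5,fy=5,interpolation=cv2.INTER_CUBIC))
```

```text
0.14957197568021355
True 0.14828 [ 0.23 -0.13 -0.78] 18.0833
[-0.    0.05 -0.81]
```

View pics/s5z.png

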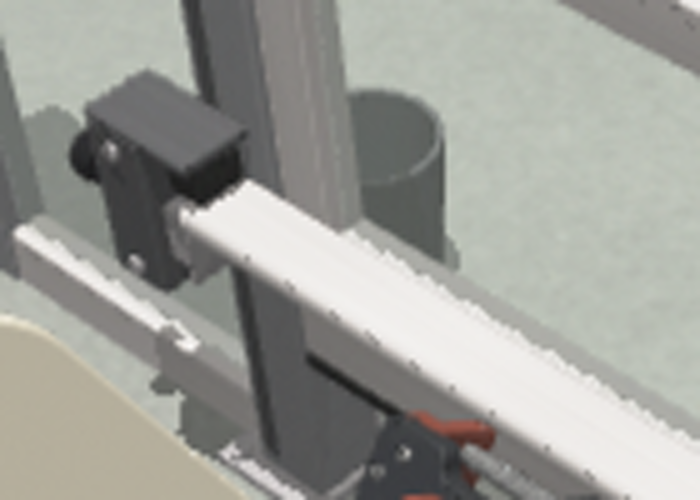

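Run:
```python
from h import *
np.set_printoptions(precision=2,suppress=True)
for z in(.146,.143,.138):
    movel(W(-.030,-.03,z),v=0.02);print(toH(get_tcp_pos()),F(8))
im=save("scene","s6")
cv2.imwrite("pics/s6z.png",cv2.resize(im[70:170,190:330],None,fx=5,fy=5,interpolation=cv2.INTER_CUBIC))
cv2.imwrite("pics/s6y.png",cv2.resize(im[210:300,410:500],None,fx=6,fy=6,interpolation=cv2.INTER_CUBIC))
```

```text
[-0.03 -0.03  0.15] [ 0.22 -0.11 -0.64]
[-0.03 -0.03  0.14] [-0.03  0.06  0.08]
[-0.03 -0.03  0.14] [0.29 0.27 0.08]
```

View pics/s6z.png

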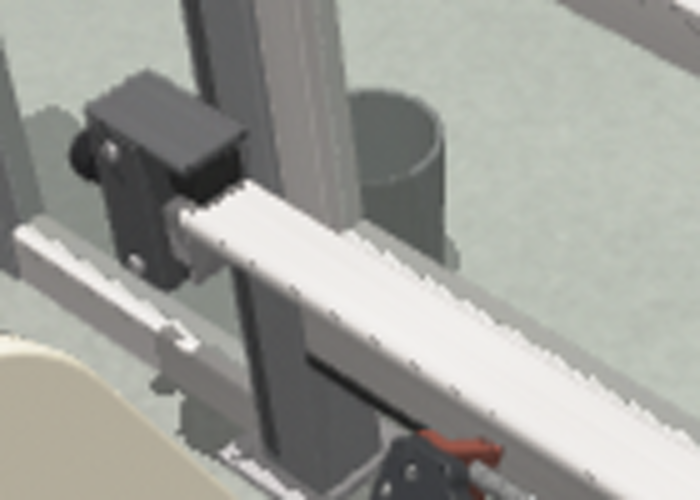

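View pics/s6y.png

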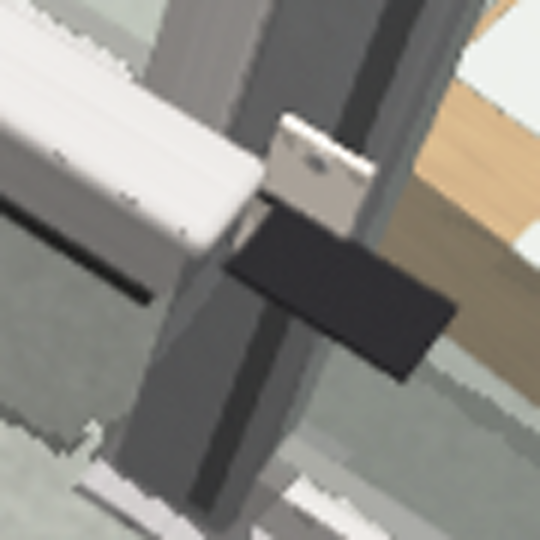

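The ledge stayed on the bolt while the finger went down 10 mm with zero force, and its underside is roughly level with the blade. I retract and get ready behind the tray.

```bash
cat >> h.py <<'E'
YT=np.radians(8.7)-YAW
D=Ro.from_rotvec([0,0,YT]).apply(U)
REAR=np.array([.4477,.0224,0])
E
python3 - <<'E'
from h import *
np.set_printoptions(precision=3,suppress=True)
movel(W(-.03,-.03,.13),v=.05);movel(W(-.13,-.03,.125),v=.12)
movel(W(-.14,-.0,.26),v=.15);print(get_time(),get_joint_pos(),F())
for pit in(60,65,70,80):
  for s in(1,-1):
    for b,z in((-.03,.014),(-.03,.12),(.155,.014)):
      print(pit,s,b,z,inverse_kinematics(REAR+D*b+Z*z,quat(pit,s,YT)))
im=save("scene","s7");save("top","t7")
E
```

```text
21.8333 [-0.228  0.12   2.362  2.402  0.353 -1.034] [0.107 0.21  0.114]
60 1 -0.03 0.014 [-0.066  0.625  2.49   2.914  0.498  1.583]
60 1 -0.03 0.12 [-0.066  0.233  2.472  2.184  0.132  2.335]
60 1 0.155 0.014 [0.023 0.649 2.112 2.709 0.153 1.887]
60 -1 -0.03 0.014 [-0.066  0.625  2.49   2.914  0.498 -1.559]
60 -1 -0.03 0.12 [-0.066  0.233  2.472  2.184  0.132 -0.807]
60 -1 0.155 0.014 [ 0.023  0.649  2.112  2.709  0.153 -1.254]
65 1 -0.03 0.014 [-0.048  0.574  2.444  2.868  0.316  1.65 ]
65 1 -0.03 0.12 None
65 1 0.155 0.014 None
65 -1 -0.03 0.014 [-0.048  0.574  2.444  2.868  0.316 -1.492]
65 -1 -0.03 0.12 [-0.048  0.217  2.419  0.827  0.114  0.565]
65 -1 0.155 0.014 None
70 1 -0.03 0.014 [-0.032  0.54   2.395  2.711  0.15   1.824]
70 1 -0.03 0.12 [-0.032  0.215  2.364  0.281  0.227 -2.018]
70 1 0.155 0.014 [ 0.036  0.63   2.01   0.251  0.16  -1.928]
70 -1 -0.03 0.014 [-0.032  0.54   2.395  2.711  0.15  -1.317]
70 -1 -0.03 0.12 [-0.032  0.215  2.364  0.281  0.227  1.123]
70 -1 0.155 0.014 [0.036 0.63  2.01  0.251 0.16  1.214]
80 1 -0.03 0.014 [-0.006  0.516  2.289  0.165  0.167 -1.889]
80 1 -0.03 0.12 [-0.006  0.243  2.254  0.06   0.473 -1.78 ]
80 1 0.155 0.014 [ 0.047  0.645  1.895  0.044  0.429 -1.714]
80 -1 -0.03 0.014 [-0.006  0.516  2.289  0.165  0.167  1.252]
80 -1 -0.03 0.12 [-0.006  0.243  2.254  0.06   0.473  1.362]
80 -1 0.155 0.014 [0.047 0.645 1.895 0.044 0.429 1.428]
```

View pics/s7.png

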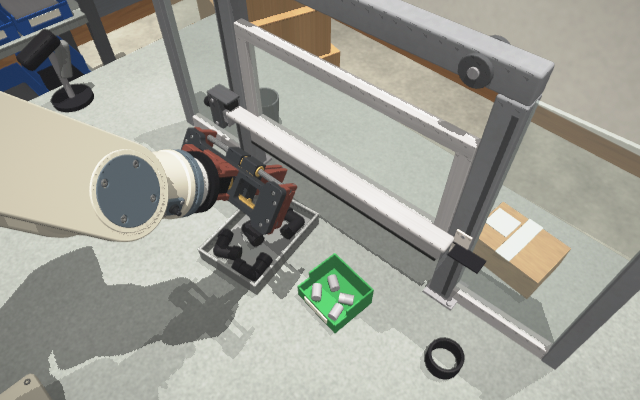

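View pics/t7.png

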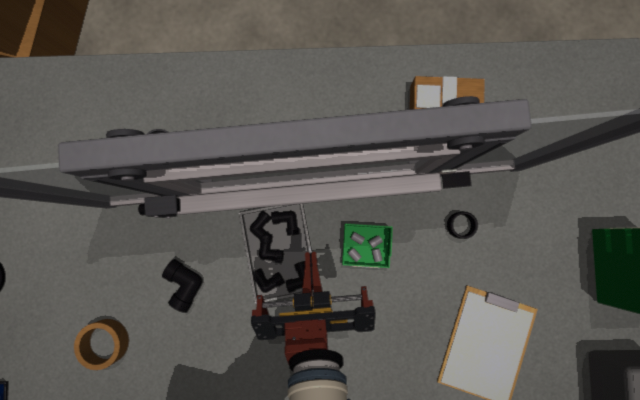

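The sash holds itself and the robot is clear of it. The tray is unmoved. Next I open the fingers, go behind the tray's rear wall and push.

Run:
```python
from h import *
np.set_printoptions(precision=3,suppress=True)
q=quat(85,-1,YT)
a=REAR-D*.032
k=inverse_kinematics(a+Z*.2,q);print(k)
movej(k);command_gripper(1.0);print(get_time(),get_tcp_pos())
movel(a+Z*.10,v=.15)
print(movel(a+Z*.015,v=.1,until_force=8),get_tcp_pos(),F(),get_joint_pos())
im=save("scene","s8");save("top","t8");print(get_time())
```

```text
[0.004 0.106 2.141 0.018 0.809 1.411]
25.4667 [0.416 0.018 0.2  ]
False [0.416 0.018 0.015] [ 0.171 -0.051 -0.029] [0.004 0.516 2.238 0.043 0.301 1.382]
27.45
```

View pics/s8.png

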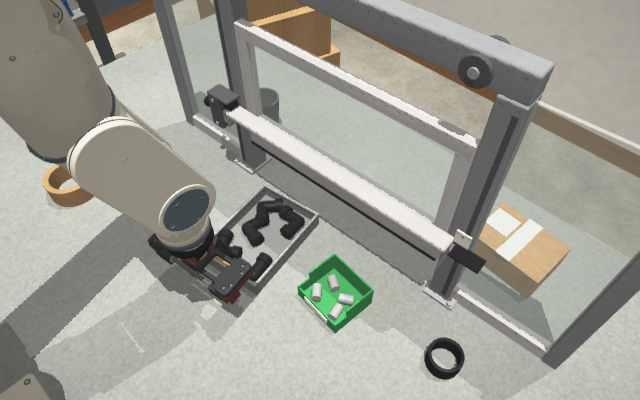

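View pics/t8.png

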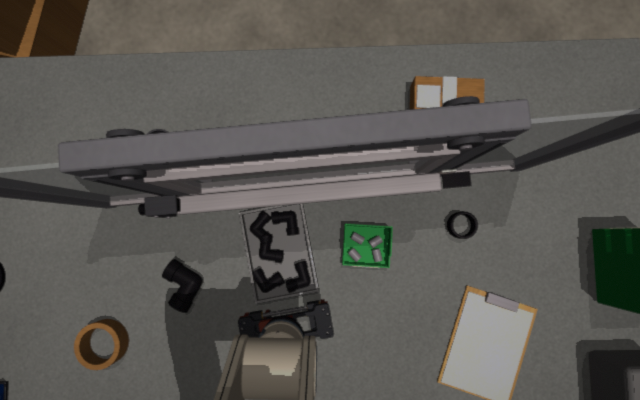

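Run:
```python
from h import *
np.set_printoptions(precision=3,suppress=True)
for b in(.0,.06,.10):
    r=movel(REAR+D*b+Z*.015,v=.05,until_force=9);print(r,b,toH(get_tcp_pos()),F(),get_time())
    if r:break
im=save("scene","s9");save("top","t9");print(get_time())
```

```text
False 0.0 [-0.237  0.07   0.015] [-0.904  0.114 -0.32 ] 28.3083
False 0.06 [-0.177  0.075  0.015] [-0.946 -0.38  -0.361] 29.725
False 0.1 [-0.137  0.078  0.015] [ 0.176 -0.12   0.148] 30.7417
30.8417
```

View pics/s9.png

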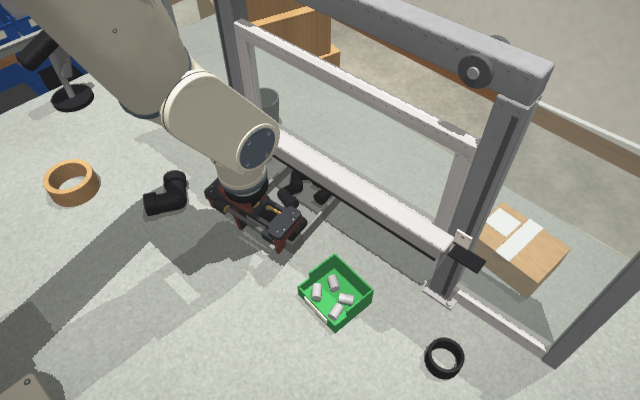

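View pics/t9.png

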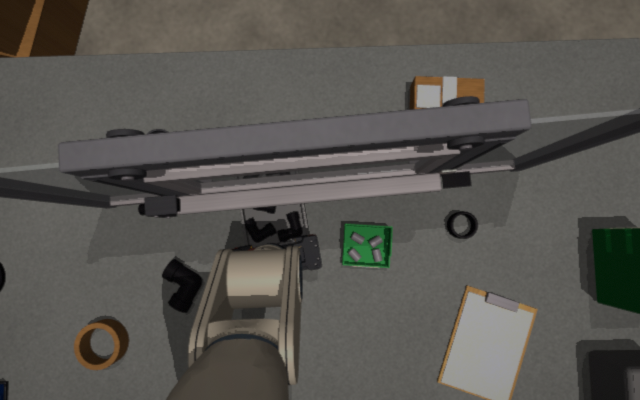

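Tray is following straight, and the wrist front (top (265,248)) is still clear of the ledge (top row about 200). I do the last 39 mm with a force guard.

Run:
```python
from h import *
np.set_printoptions(precision=3,suppress=True)
for b in(.12,.139):
    r=movel(REAR+D*b+Z*.015,v=.04,until_force=6);print(r,b,toH(get_tcp_pos()),F(),get_time())
    if r:break
p=get_tcp_pos()
movel(p-D*.06,v=.1);movel(p-D*.14+Z*.14,v=.15)
movel(p-D*.17+Z*.24,v=.15)
j=np.array(get_joint_pos());j[0]-=1.0;movej(j)
im=save("scene","s10");t=save("top","t10");print(get_time())
cv2.imwrite("pics/t10z.png",cv2.resize(t[120:270,130:330],None,fx=4,fy=4,interpolation=cv2.INTER_CUBIC))
cv2.imwrite("pics/s10y.png",cv2.resize(im[210:300,410:500],None,fx=6,fy=6,interpolation=cv2.INTER_CUBIC))
```

```text
True 0.12 [-0.135  0.079  0.015] [-0.085 -0.456  0.01 ] 31.1667
35.45
```

View pics/s10.png

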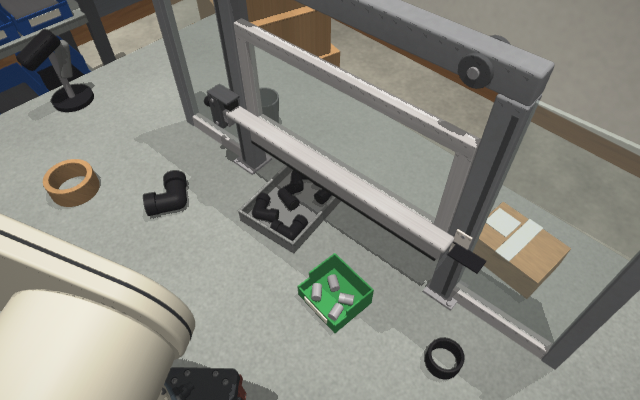

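View pics/t10z.png

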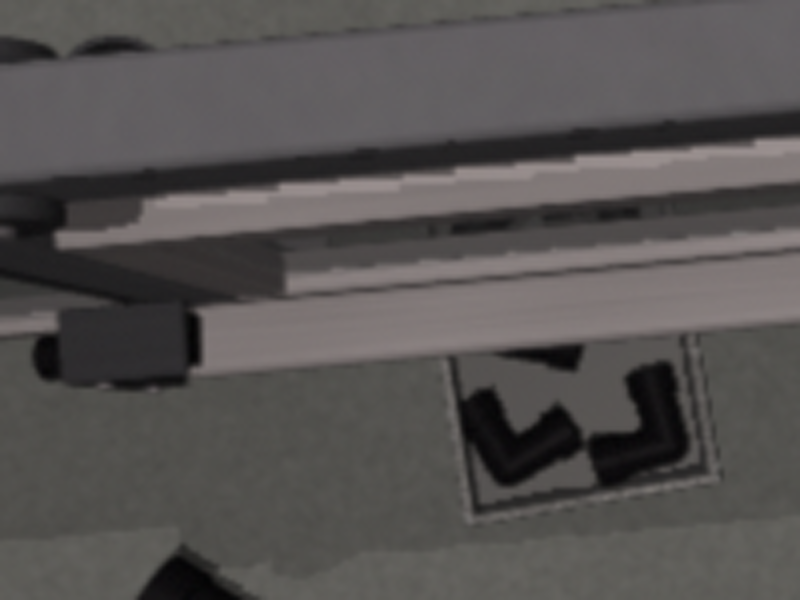

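View pics/s10y.png

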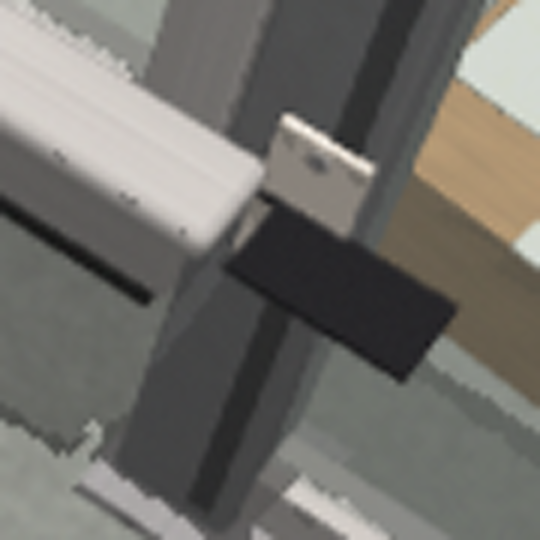

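The guard stopped the push on breakaway force: the tray's rear is at top (248,250)–(309,239), short of the goal. I measure it and repeat the push.

Run:
```python
from h import *
np.set_printoptions(precision=4,suppress=True)
a=plane("top",(248,250),.035);b=plane("top",(309.3,238.8),.035)
print(toH(a),toH(b),np.linalg.norm(a-b));m=(a+b)/2;d=a-b;yt=np.arctan2(-d[0],d[1])
print("rear mid",m,toH(m),"yaw",np.degrees(yt),"centre",toH(m+.1*np.array([np.cos(yt),np.sin(yt),0])))
# ledge height: ray from scene at front top right corner, plane hatch x=-.047
o,dd=ray("scene",(444.2,250.8));t=((-.047)-toH(o)[0])/(dd@U);print("ledge top edge",toH(o+t*dd))
q=quat(85,-1,YT)
c=W(*toH(m)[:2],0)
s=c-D*.035
j=np.array(get_joint_pos());j[0]+=1.0;movej(j)
movel(s-D*.03+Z*.12,v=.2)
movel(s+Z*.015,v=.15);print(toH(get_tcp_pos()),get_time())
goal=c+D*(.0115-.1+.003-toH(m)[0]-.010)
print("goal",toH(goal))
movel(goal+Z*.015,v=.04,until_force=13);print(toH(get_tcp_pos()),F(),get_time())
save("top","t11");save("scene","s11")
```

```text
[-0.1297  0.1465  0.035 ] [-0.1169  0.0108  0.035 ] 0.13634187010947602
rear mid [0.5605 0.0387 0.035 ] [-0.1233  0.0787  0.035 ] yaw 9.006364376511607 centre [-0.0238  0.088   0.035 ]
ledge top edge [-0.047  -0.2468  0.1863]
[-0.158   0.0756  0.0156] 38.725
goal [-0.0956  0.0811  0.    ]
[-0.0956  0.0811  0.0151] [-1.781  -0.0209 -1.379 ] 40.5083
```

View pics/t11.png

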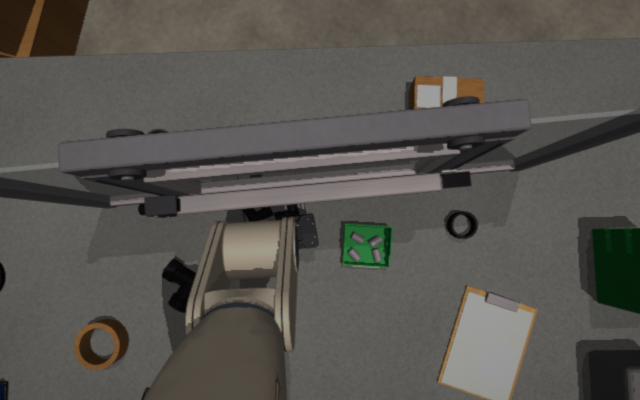

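View pics/s11.png

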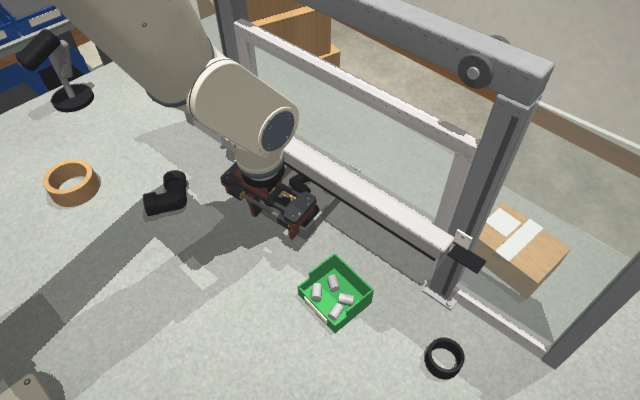

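The push reached its goal. Ledge underside measures about 0.174 m against the mark at 0.175. I retract and check.

Run:
```python
from h import *
p=get_tcp_pos()
movel(p-D*.05,v=.1);movel(p-D*.15+Z*.2,v=.2)
j=np.array(get_joint_pos());j[0]-=1.0;movej(j)
im=save("scene","s12");t=save("top","t12");print(get_time(),F())
cv2.imwrite("pics/t12z.png",cv2.resize(t[120:270,130:330],None,fx=4,fy=4,interpolation=cv2.INTER_CUBIC))
```

```text
44.175 [-0.1254315   0.17474677 -0.07487962]
```

View pics/s12.png

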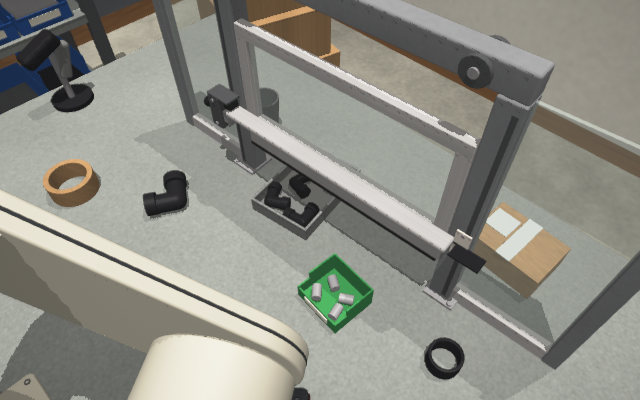

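View pics/t12z.png

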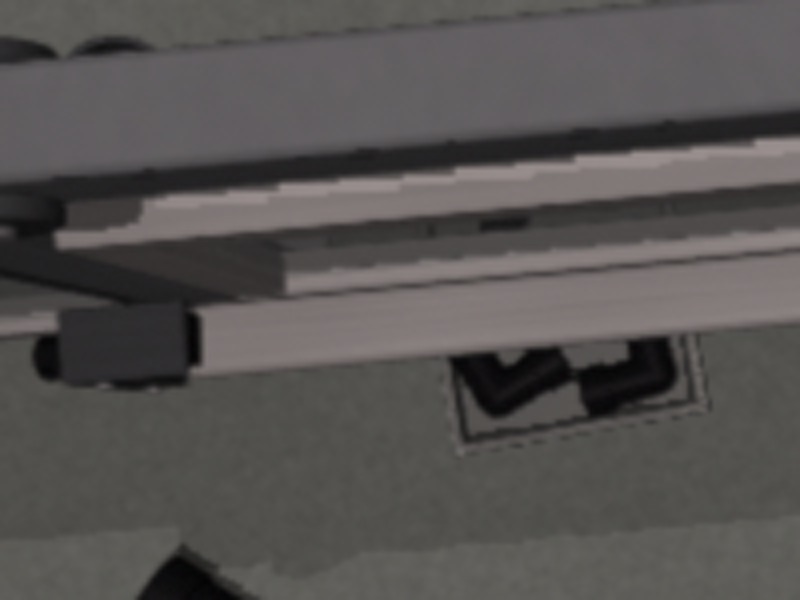

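Run:
```python
from h import *
a=plane("top",(245,233),.035);b=plane("top",(306.8,222),.035)
m=(a+b)/2;d=a-b;yt=np.arctan2(-d[0],d[1]);c=toH(m+.1*np.array([np.cos(yt),np.sin(yt),0]));print(np.linalg.norm(d),c)
if -.01<c[0]<.1: job_done();print("done",get_time())
```

```text
0.13778532772687357 [0.01355108 0.09067233 0.035     ]
the job is handed in; nothing more can be done
the job is handed in; nothing more can be done
```

The hatch is open on its catch and the tray is pushed through under it. I handed the job in shortly after 44 s, within the 72 s limit.

**Sash:** I lifted it with the shut fingers under the ledge until it met the buffer, then let it down. When the fingers dropped about 10 mm, the force went to zero and the ledge stayed put. The underside of the ledge measured about 0.174 m, against 0.175 m for the mark.

**Tray:** I pushed it with the open fingers against its rear wall. Its centre now measures about 14 mm past the sash's plane and 91 mm left of mid-opening, so about 114 mm stands out on the customer's side. I did not measure its tilt; it looked flat in the last pictures.

**Checks that disagreed:**
- The first push stopped short because its force guard tripped as the tray broke loose. I pulled back, measured the tray again (centre about 24 mm short of the plane) and pushed a second time.
- The tray's rear edge measured 136–138 mm in the pictures, against the 140 mm given.
- While lifting, two stops came from short force spikes of 4–5 N rather than a steady rise. I confirmed the catch by lowering the fingers and from the picture.

The bin, loose elbow, collar and carton looked unmoved in the last pictures, and the arm was clear of everything. I did not check the pen pot, clipboard or tape in the last pictures.

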